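# Refill the glazing caddy in reverse order

### The job

The blue caddy will be used from the far side of the bench, so move the row of four glaze pots from the wooden rack into it in reverse order: the pot that stands furthest left in the rack goes into the caddy's rightmost pocket, the second from the left into the second from the right, and so on. Keep every pot upright, stand each one down inside its own pocket, and leave the test tiles where they are.

Things in the scene. Friction and masses are not known exactly. Their poses are not given: they have to be found in the camera images.
- wood_rack: Fixed light wooden rack that holds the pots at the start: a row of four square pockets, 346 mm long, tiles on a ledge before it (own -x, towards the robot). Origin under the row's centre, on the bench; pocket centres at own x = 0, y = +126, +42, -42, -126 mm (+y is left, yaw within 12 degrees of straight ahead). Pockets 74 x 74 mm inside, floor 10 mm above the bench, rim 10 mm higher.
- blue_caddy: Fixed blue steel caddy, empty at the start, left or right of the wooden rack: a row of four square pockets with black floors. Origin under the row's centre, on the bench; pocket centres at own x = 0, y = +126, +42, -42, -126 mm (+y is left, yaw within 12 degrees of straight ahead). Pockets 74 x 74 mm inside, floor 10 mm above the bench, rim 10 mm higher; end cheeks (358 mm over both) 34 mm high.
- green_pot_mid (a point): Loose screw-cap glaze pot, green body, white cap: 50 mm in diameter, 96 mm tall, about 0.2 kg, round, so it may be gripped in any direction. The point is its centre, half-way up (48 mm above its underside); z is its upright axis.
- green_tile: Flat fired test tile, olive green glaze, about 60 x 42 x 12 mm, fixed on the wooden rack's ledge 82 mm in front of the pocket in which the green pot stands at the start: it stays there as the record of that pot's old place. Origin: centre of its underside, 10 mm above the bench.
- navy_pot_mid (a point): Loose screw-cap glaze pot, navy, nearly black body, black cap: 58 mm in diameter, 72 mm tall, about 0.2 kg, round, so it may be gripped in any direction. The point is its centre, half-way up (36 mm above its underside); z is its upright axis.
- navy_tile: Flat fired test tile, charcoal, almost black glaze, about 60 x 42 x 12 mm, fixed on the wooden rack's ledge 82 mm in front of the pocket in which the navy pot stands at the start: it stays there as the record of that pot's old place. Origin: centre of its underside, 10 mm above the bench.
- orange_pot_mid (a point): Loose screw-cap glaze pot, orange-red body, white cap, the shortest: 53 mm in diameter, 61 mm tall, about 0.2 kg, round, so it may be gripped in any direction. The point is its centre, half-way up (30.5 mm above its underside); z is its upright axis.
- orange_tile: Flat fired test tile, orange-brown glaze, about 60 x 42 x 12 mm, fixed on the wooden rack's ledge 82 mm in front of the pocket in which the orange pot stands at the start: it stays there as the record of that pot's old place. Origin: centre of its underside, 10 mm above the bench.
- cream_pot_mid (a point): Loose screw-cap glaze pot, cream body, beige cap: 57 mm in diameter, 94 mm tall, about 0.2 kg, round, so it may be gripped in any direction. The point is its centre, half-way up (47 mm above its underside); z is its upright axis.
- cream_tile: Flat fired test tile, pale cream-grey glaze, about 60 x 42 x 12 mm, fixed on the wooden rack's ledge 82 mm in front of the pocket in which the cream pot stands at the start: it stays there as the record of that pot's old place. Origin: centre of its underside, 10 mm above the bench.
Not all that is in view belongs to the job. Leave any yellow look-alike of the part that bears orange_pot_mid alone.

How it is judged:
By the outcome, as a careful person would: the job done as asked, in the order asked, and still so for the second after the job is handed in, with the robot touching nothing.
It also fails if it takes over 99 s, if anything falls off the work surface, if the arm or the gripper's body presses on something with over 40 N, if the wrist force passes 120 N, or if a joint passes its speed limit or range.

### The arm

A 7-joint arm with a two-finger parallel gripper is mounted at the origin on a cart in front of the work surface, level with it; the furniture and walls round the work are solid. World frame = base frame: x ahead of the robot, y to its left, z up, the work surface at z = 0. Lengths are in mm, angles in rad, forces in N, time in s.
With the tool pointing down it reaches from about 400 to 900 mm from the base axis. Payload 5.5 kg.
Tool frame: the origin (TCP) lies on the mounting face of the last link; the fingertips stand 178 mm ahead of it and the grasp point (between the pads) lies 159 mm ahead of it; y points along the fingers, x is the direction in which the jaws open and shut, and the axes are right-handed (so a half turn about y gives the same grasp; the last joint's range is limited). The gripper opens to 92 mm and grips with 3 to 60 N. Pads are 19 mm wide; open, the fingers measure 130 mm over their backs; the gripper's body (75 mm by 190 mm) begins 47 mm behind the grasp point.
Start: joints at [1.389, 0.501, -0.427, 1.55, 0.221, 1.138, -0.21], TCP at [279.705, -586.738, 404.729] pointing down, gripper open.
Joint ranges: [-2.88, 2.88], [-0.31, 2.03], [-1.54, 1.56], [0.2, 2.42], [-1.41, 4.55], [0.19, 2.02], [-2.57, 2.57]. Speed limits (rad/s): [2.57, 2.57, 3.14, 3.14, 3.14, 3.14, 3.14].

### API

Orientations are given as a unit quaternion [x, y, z, w].
In Python, from bench import env, grab_frame, sign_off gives the robot as it stands.
- The arm moves only by the tool move_arm, never from a script. Its argument "moves" is one flat list of numbers, 7 for each row, row after row: the turn, a rotation vector about the world's x, y, z in rad, then the shift along the world's x, y, z in mm, then the closure, from 0 (fully open) to 1 (shut). In form: [rx, ry, rz, tx, ty, tz, grip, rx, ry, rz, tx, ty, tz, grip, ...]. A call has exactly 5 rows; each row is the pose to reach, as a shift and turn from the pose commanded when the call began; what a row does not reach only later rows make up. A row lasts 1/12 s, in which the tool goes at most 41.7 mm and 7.16 degrees, less where a joint would pass 70% of its speed; a pose out of reach is approached as far as the arm can. A call with a gripper value outside its range is refused whole. The fingers move at their own pace and stop on an object; the grip force is fixed at half the most. Time passes only in rows, so rows that repeat a pose let the fingers close, or fill a call up. It gives the time, the measured TCP pose, the force and the opening at its end, in the units of the state.
- env.state(): the state, without advancing time (a new reading comes with each control period).
- grab_frame(name): name is "side" or "top" or "wrist"; returns a dict with "img" (420x560x3 uint8, red, green, blue), "range_z" (420x560 float32, mm along the optical axis (not along the pixel's ray), 0 where there is no reading), "mtx" (3x3 intrinsics, pixels), "R" (3x3) and "t" (3): a world point X has camera coordinates R X + t; the wrist camera has in their place "hand_eye" (4x4, takes a point from camera to tool coordinates, whose origin is the TCP and whose axes are the tool frame's). Camera axes: x right, y down, z forward; pixel columns grow to the right and rows downward; lengths in mm; the calibration is good to about 2 mm. A picture is of the moment at which its call begins: read the wrist's pose just before it.
- sign_off(): hands the job in, once; it reports no verdict.
The state is a dict: "time_s": time; "joints": joint angles; "dq": joint speeds; "joint_torque": joint torques, N m; "ee_pos": TCP position; "eef_rot": TCP orientation; "contact_force": force on the tool from outside, world axes, zero at the start; "ft_torque": the same for the moment, N m; "opening": opening from 0.0 (shut) to 1.0 (fully open).
Only numpy, scipy, OpenCV 4.12 (cv2) and the standard library are available. Lean on these libraries where they do the work, as an engineer would, in place of code of your own. Each camera call takes 0.05 s, during which the arm holds its last target. There are 200 camera calls.

## Working session

There is one attempt and no reset: what is moved stays moved. The work goes in short steps, Python scripts to look and compute and a tool call to move; the robot and the scene stay as the last step left them, time stands still between calls to the robot, and variables do not carry over. Pictures are saved under pics/ and viewed, about 12 in all and at most 16, crops included, and the job is handed in when it is done.

Besides the shell and the picture viewer there is one more tool, called after "Request:" as name(argument=value, ...) on one line, values as JSON. move_arm: Moves the arm, as the interface text tells. Its arguments: {"type":"object","properties":{"moves":{"type":"array","items":{"type":"number"}}},"required":["moves"]}

```bash
mkdir -p pics; ls; python3 - <<'E'
from bench import env, grab_frame
import cv2, numpy as np, pickle
s=env.state(); print({k:np.round(v,3) for k,v in s.items()})
F={}
for n in("side","top","wrist"):
    f=grab_frame(n);F[n]=f
    cv2.imwrite(f"pics/{n}0.png",f["img"][:,:,::-1])
    print(n,{k:np.round(f[k],3).tolist() for k in f if k not in("img","range_z")}, (f["range_z"]>0).mean())
pickle.dump((s,F),open("f0.pkl","wb"))
E
```

```text
pics
{'time_s': np.float64(0.0), 'joints': array([ 1.389,  0.502, -0.427,  1.551,  0.221,  1.138, -0.21 ]), 'dq': array([-0.   , -0.   ,  0.001, -0.   ,  0.001, -0.   ,  0.   ]), 'joint_torque': array([-1.0000e-03, -5.6659e+01, -5.8160e+00, -2.7911e+01, -6.9000e-02,
        3.1000e-02,  0.0000e+00]), 'ee_pos': array([ 279.472, -586.456,  403.713]), 'eef_rot': array([-0.598,  0.378, -0.377,  0.598]), 'contact_force': array([-0.241,  0.773,  0.188]), 'ft_torque': array([-0.   , -0.02 , -0.011]), 'opening': np.float64(1.0)}
side {'mtx': [[399.092, 0.0, 282.497], [0.0, 399.092, 211.15], [0.0, 0.0, 1.0]], 'R': [[-0.996, -0.09, -0.017], [-0.024, 0.434, -0.901], [0.089, -0.896, -0.434]], 't': [469.837, 86.753, 1295.185]} 0.9960119047619047
top {'mtx': [[485.05, 0.0, 272.445], [0.0, 485.05, 210.232], [0.0, 0.0, 1.0]], 'R': [[-0.011, -1.0, 0.005], [-0.985, 0.01, -0.174], [0.173, -0.006, -0.985]], 't': [-19.479, 452.506, 1188.816]} 0.9961947278911565
wrist {'mtx': [[303.546, 0.0, 280.464], [0.0, 303.546, 207.196], [0.0, 0.0, 1.0]], 'hand_eye': [[1.0, -0.001, -0.002, -0.459], [0.002, -0.256, 0.967, 20.683], [-0.001, -0.967, -0.256, 69.53], [0.0, 0.0, 0.0, 1.0]]} 0.9722831632653062
```

View pics/top0.png

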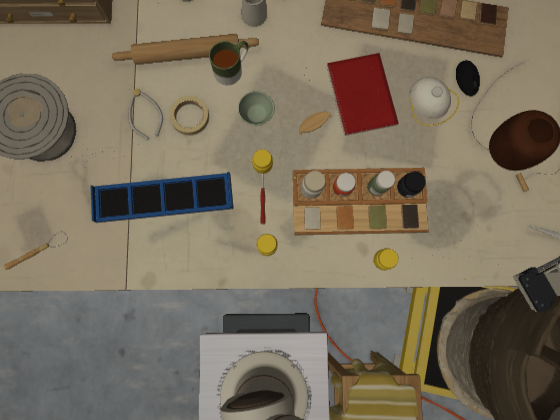

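View pics/side0.png

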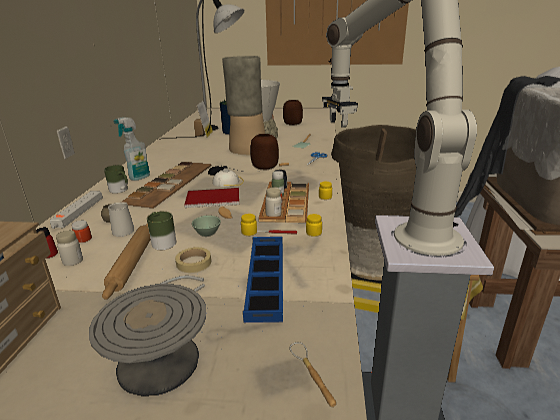

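```bash
cat > h.py <<'E'
import numpy as np, cv2
from scipy.spatial.transform import Rotation as Ro
def pose(f,s=None):
    "camera-to-world R, camera centre"
    if "hand_eye" in f:
        T=np.array(f["hand_eye"]);Rt=Ro.from_quat(s["eef_rot"]).as_matrix()
        return Rt@T[:3,:3], Rt@T[:3,3]+np.array(s["ee_pos"])
    R=np.array(f["R"]);return R.T,-R.T@np.array(f["t"])
def ray(f,uv,s=None):
    R,c=pose(f,s);d=(R@np.linalg.inv(f["mtx"])@np.c_[np.atleast_2d(uv),np.ones(len(np.atleast_2d(uv)))].T).T
    return c,d
def on_z(f,uv,z,s=None):
    c,d=ray(f,uv,s);return c+d*((z-c[2])/d[:,2])[:,None]
def cloud(f,s=None):
    h,w=f["range_z"].shape;g=np.stack(np.meshgrid(np.arange(w),np.arange(h)),-1).reshape(-1,2)
    c,d=ray(f,g,s);P=c+d*f["range_z"].reshape(-1,1);P[f["range_z"].ravel()==0]=np.nan
    return P.reshape(h,w,3)
def tri(f1,uv1,f2,uv2,s1=None,s2=None):
    c1,d1=ray(f1,uv1,s1);c2,d2=ray(f2,uv2,s2);d1,d2=d1[0],d2[0]
    k=np.linalg.lstsq(np.c_[d1,-d2],c2-c1,rcond=None)[0]
    a,b=c1+k[0]*d1,c2+k[1]*d2;return (a+b)/2,np.linalg.norm(a-b)
E
python3 - <<'E'
from h import *;import pickle
np.set_printoptions(precision=1,suppress=True)
s,F=pickle.load(open("f0.pkl","rb"));t=F["top"]
print("tool axes\n",Ro.from_quat(s["eef_rot"]).as_matrix())
P=cloud(t);print("bench z",np.nanmedian(P[130:160,100:120,2]),np.nanmedian(P[260:280,300:340,2]))
hsv=cv2.cvtColor(t["img"],cv2.COLOR_RGB2HSV);V=hsv[...,2]
# caddy: blue mask, rect on rim z=20; black floors
def rect(m,z,name):
    c=max(cv2.findContours(m.astype(np.uint8),0,2)[0],key=cv2.contourArea)
    X=on_z(t,c[:,0,:].astype(float),z);r=cv2.minAreaRect(X[:,:2].astype(np.float32));print(name,r)
    return c
b=(hsv[...,0]>100)&(hsv[...,0]<125)&(hsv[...,1]>130)&(V>60);b[:165]=0;b[230:]=0;b[:,240:]=0
rect(b,20,"caddy")
m=(V<40).astype(np.uint8);m[:165]=0;m[230:]=0;m[:,240:]=0
for c in cv2.findContours(m,0,2)[0]:
    if cv2.contourArea(c)>150:
        q=cv2.minAreaRect(c)[0];M=cv2.moments(c);q=(M["m10"]/M["m00"],M["m01"]/M["m00"])
        print("floor",np.array(q),on_z(t,q,10)[0],"depth z",P[int(q[1]),int(q[0]),2])
# things over the rack
w=np.zeros(V.shape,bool);w[160:240,285:435]=1
h=(P[...,2]>50)&w;n,L,st,ce=cv2.connectedComponentsWithStats(h.astype(np.uint8))
for i in range(1,n):
    if st[i,4]>40:
        A=P[L==i];zt=np.percentile(A[:,2],90);T=A[A[:,2]>zt-4];x,y=T[:,:2].min(0),T[:,:2].max(0)
        print("pot",ce[i],"top",zt,"centre",T[:,:2].mean(0),(x+y)/2,y-x)
for u,v in((312,218),(345,218),(377,217),(410,217)):print("tile",P[v,u])
print("side caddy blue / depth of rim", np.nanpercentile(P[...,2][b],[50,90]))
E
```

```text
tool axes
 [[ 0.4 -0.   0.9]
 [-0.9  0.   0.4]
 [-0.  -1.   0. ]]
bench z 0.46327425175900316 0.4171369783649652
caddy ((493.3326416015625, 258.2605285644531), (95.04865264892578, 350.1925048828125), 5.804198265075684)
floor [113.9 202.1] [482.9 387.3  10. ] depth z 10.73214854136586
floor [146.5 198.8] [491.  303.1  10. ] depth z 11.624662344392164
floor [178.9 195.5] [498.7 219.1  10. ] depth z 7.694159761115316
floor [211.  192.3] [506.6 135.6  10. ] depth z 13.182928086589754
pot [313.2 183.3] top 105.43713524032133 centre [ 513.8 -126.8] [ 513.5 -127.6] [47.9 48.8]
pot [382.4 181.9] top 107.23254201743961 centre [ 514.8 -298.9] [ 515.  -298.9] [40.7 41.9]
pot [345.  183.1] top 73.8254047321921 centre [ 516.9 -207.8] [ 516.7 -208. ] [46.1 45.3]
pot [412.9 182.8] top 84.29449259875696 centre [ 515.1 -377.3] [ 514.9 -378.2] [46.4 48.7]
tile [ 433.1 -124.8   28.6]
tile [ 433.  -209.6   24.4]
tile [ 435.3 -292.5   21. ]
tile [ 435.2 -378.7   16.5]
side caddy blue / depth of rim [20.2 24.7]
```

```bash
python3 - <<'E'
import cv2
a=cv2.imread("pics/top0.png")[150:260,280:440];b=cv2.imread("pics/side0.png")[165:265,220:340]
cv2.imwrite("pics/c1.png",cv2.resize(a,None,fx=5,fy=5,interpolation=2));cv2.imwrite("pics/c2.png",cv2.resize(b,(720,600),interpolation=2))
E
```

```text
(no output)
```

View pics/c1.png

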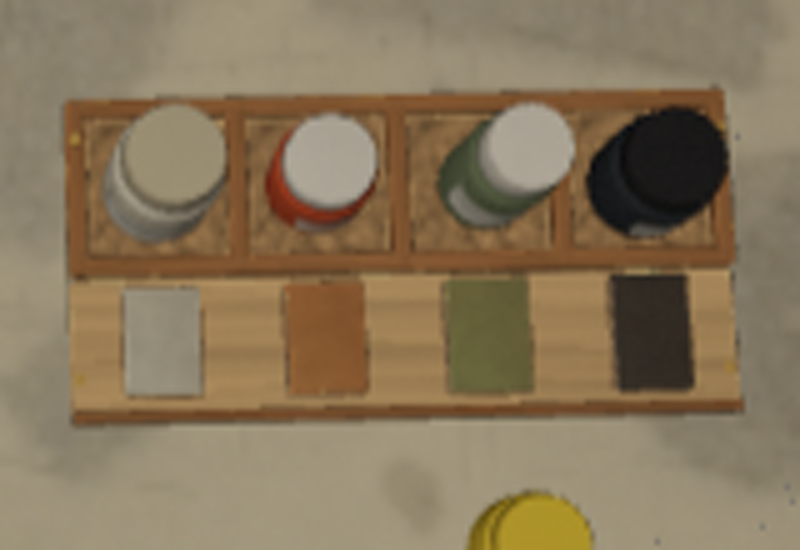

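Request:
move_arm(moves=[0,0,0.12,23,33,2,0,0,0,0.24,46,66,4,0,0,0,0.36,70,100,6,0,0,0,0.48,94,134,8,0,0,0,0.6,117,168,10,0])

```text
time_s: 0.57
ee_pos: [397.4, -416.9, 414.7]
eef_rot: [-0.683, 0.182, -0.182, 0.683]
contact_force: [1.2, 0.3, -0.5]
opening: 1.004
```

Request:
move_arm(moves=[0,0,0.11,23,33,2,0,0,0,0.22,46,66,4,0,0,0,0.33,70,100,5,0,0,0,0.44,94,134,5,0,0,0,0.522,117,167,5,0])

```text
time_s: 0.98
ee_pos: [514.4, -249.9, 419.8]
eef_rot: [0.707, 0.001, -0.0, -0.707]
contact_force: [0.8, -0.1, -0.1]
opening: 0.997
```

```bash
python3 - <<'E'
from bench import env, grab_frame
from h import *;import pickle
np.set_printoptions(precision=2,suppress=True)
env_s=env.state();grab_frame("top");s=env.state();f=grab_frame("wrist");print(s["time_s"],s["ee_pos"],Ro.from_quat(s["eef_rot"]).as_matrix(),s["joints"])
pickle.dump((s,f),open("w1.pkl","wb"));cv2.imwrite("pics/w1.png",f["img"][:,:,::-1])
E
```

```text
1.0333 [ 518.81 -240.83  420.64] [[ 1.    0.   -0.02]
 [ 0.02  0.01  1.  ]
 [ 0.01 -1.    0.01]] [ 1.01  0.42 -0.8   1.73  0.32  1.13  0.13]
```

View pics/w1.png

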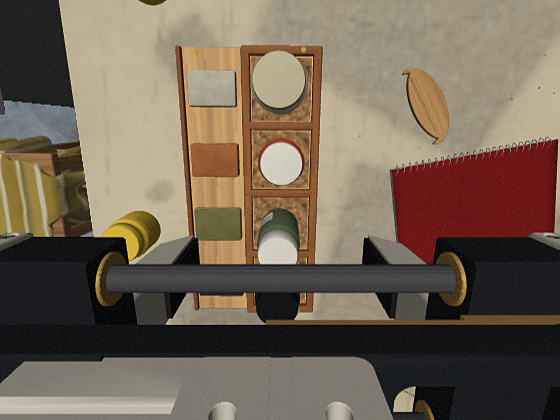

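```bash
cat > look.py <<'E'
from bench import env, grab_frame
from h import *;import pickle,sys
np.set_printoptions(precision=1,suppress=True)
def still(n=6):
    for _ in range(n):
        s=env.state();f=grab_frame("wrist")
        if np.abs(s["dq"]).max()<0.01:break
    return s,f
E
python3 - <<'E'
from look import *
s,f=still();print(s["time_s"],s["ee_pos"],s["dq"]);pickle.dump((s,f),open("w2.pkl","wb"))
_,F=pickle.load(open("f0.pkl","rb"));t=F["top"]
def cap(img,box,white):
    x0,y0,x1,y1=box;h=cv2.cvtColor(img,cv2.COLOR_RGB2HSV)[y0:y1,x0:x1]
    m=((h[...,1]<70)&(h[...,2]>120) if white else (h[...,2]<45)).astype(np.uint8)
    m=cv2.morphologyEx(m,cv2.MORPH_OPEN,np.ones((3,3)))
    c=max(cv2.findContours(m,0,1)[0],key=cv2.contourArea);e=cv2.fitEllipse(c);return np.array(e[0])+[x0,y0],np.array(e[1])
P=cloud(f,s)
for n,bt,bw,h,w in(("cream",(300,165,328,192),(250,45,308,110),104,1),("orange",(332,165,358,192),(255,135,306,190),71,1)):
    a,ra=cap(t["img"],bt,w);b,rb=cap(f["img"],bw,w)
    p,e=tri(t,a,f,b,None,s);print(n,a,ra,b,rb,"tri",p,"gap",e,"wrist@z",on_z(f,b,h,s)[0],"top@z",on_z(t,a,h)[0],"wdepth",P[int(b[1]),int(b[0])])
m=cv2.inRange(cv2.cvtColor(f["img"],cv2.COLOR_RGB2HSV),(3,60,60),(18,220,160))
for u,v in((212,88),(215,160),(218,222)):print("tile",P[v,u])
cv2.imwrite("pics/w2.png",f["img"][:,:,::-1])
E
```

```text
1.3333 [ 512.9 -253.4  419.3] [ 0. -0. -0. -0. -0.  0. -0.]
cream [313.4 181.2] [18.1 23.2] [283.2  65.3] [48.8 53.3] tri [ 516.6 -126.    81.2] gap 0.7332186943431976 wrist@z [ 516.2 -130.4  104. ] top@z [ 511.5 -123.7  104. ] wdepth [ 515.9 -130.1  103.4]
orange [345.5 181.6] [17.6 17.9] [286.8 151.6] [38.8 41.1] tri [ 520.1 -209.5   58.6] gap 1.270057530110037 wrist@z [ 519.7 -209.1   71. ] top@z [ 517.4 -206.8   71. ] wdepth [ 518.9 -208.5   70.3]
tile [ 433.5 -139.    20.9]
tile [ 432.2 -222.3   22.6]
tile [ 430.8 -302.5   21.7]
```

```bash
python3 - <<'E'
from look import *
s,f=pickle.load(open("w2.pkl","rb"));_,F=pickle.load(open("f0.pkl","rb"));t=F["top"]
W,T=cloud(f,s),cloud(t)
def topc(fr,P,s,xy,h):
    m=(np.hypot(P[...,0]-xy[0],P[...,1]-xy[1])<38)&(abs(P[...,2]-h)<5)
    m=cv2.morphologyEx(m.astype(np.uint8),cv2.MORPH_OPEN,np.ones((3,3)))
    c=cv2.findContours(m,0,1)[0];c=max(c,key=cv2.contourArea);e=cv2.fitEllipse(c);return np.array(e[0]),np.array(e[1])
for n,xy,h in(("cream",(514,-128),104),("orange",(517,-208),71),("green",(515,-299),106),("navy",(515,-378),82)):
    a,ra=topc(t,T,None,xy,h)
    print(n,"top@z",on_z(t,a,h)[0],ra,end=" ")
    try:
        b,rb=topc(f,W,s,xy,h);p,e=tri(t,a,f,b,None,s);print("wrist@z",on_z(f,b,h,s)[0],b,rb,"tri",p,"gap",e)
    except Exception as x:print(x)
h=cv2.cvtColor(f["img"],cv2.COLOR_RGB2HSV)
E
```

```text
cream top@z [ 512.1 -126.9  104. ] [18.  19.8] wrist@z [ 517.  -128.1  104. ] [284.2  62.4] [54.5 59.5] tri [ 515.9 -127.    93.2] gap 3.109145183645504
orange top@z [ 517.2 -207.7   71. ] [16.2 17.8] wrist@z [ 520.8 -207.8   71. ] [287.8 150.4] [42.3 43.1] tri [ 520.8 -209.4   56.5] gap 1.205288906972832
green top@z [ 514.8 -298.4  106. ] [15.5 17. ] wrist@z [ 518.2 -298.1  106. ] [286.2 242.1] [37.8 40.5] tri [ 518.  -301.9   94.7] gap 1.4712167605142528
navy top@z [ 515.9 -378.1   82. ] [17.8 19. ] wrist@z [ 518.4 -383.7   82. ] [286.3 302.9] [24.6 44.2] tri [ 516.4 -377.5   88.9] gap 4.955146510017009
```

View pics/w2.png

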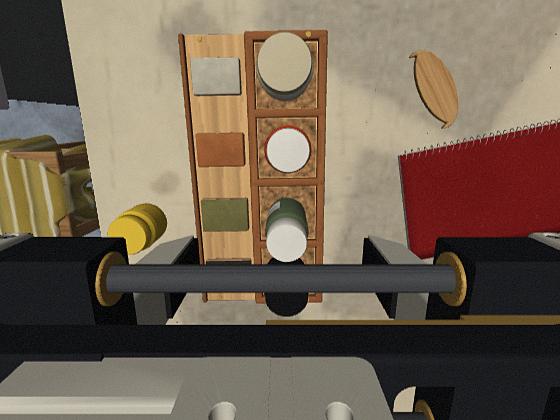

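Request:
move_arm(moves=[0,0,0,0,35,0,0,0,0,0,0,75,0,0,0,0,0,1,107,-5,0,0,0,0,1,120,-25,0,0,0,0,1,124,-55,0])

```text
time_s: 1.8
ee_pos: [515.8, -125.3, 367.1]
eef_rot: [0.708, 0.002, 0.003, -0.707]
contact_force: [0.2, 0.2, -0.7]
opening: 0.997
```

Request:
move_arm(moves=[0,0,0,0,0,-35,0,0,0,0,0,0,-70,0,0,0,0,0,0,-105,0,0,0,0,0,0,-128,0,0,0,0,0,0,-140,0])

```text
time_s: 2.22
ee_pos: [512.8, -129.1, 221.5]
eef_rot: [-0.707, 0.004, -0.001, 0.707]
contact_force: [0.3, 0.2, 0.4]
opening: 0.996
```

Request:
move_arm(moves=[0,0,0,0,0,0,0.6,0,0,0,0,0,0,1,0,0,0,0,0,0,1,0,0,0,0,0,0,1,0,0,0,0,0,0,1])

```text
time_s: 2.63
ee_pos: [515.5, -128.1, 226.3]
eef_rot: [0.707, -0.001, 0.003, -0.707]
contact_force: [0.2, -0.5, 1.3]
opening: 0.682
```

Request:
move_arm(moves=[0,0,0,0,0,0,1,0,0,0,0,0,0,1,0,0,0,0,0,0,1,0,0,0,0,0,6,1,0,0,0,0,0,20,1])

```text
time_s: 3.05
ee_pos: [513.4, -127.6, 243.8]
eef_rot: [-0.707, 0.003, 0.0, 0.707]
contact_force: [-0.4, -0.1, -1.7]
opening: 0.609
```

Request:
move_arm(moves=[0,0,0,0,0,30,1,0,0,0,0,10,65,1,0,0,0,-1,40,85,1,0,0,0.02,-2,78,90,1,0,0,0.04,-3,117,90,1])

```text
time_s: 3.47
ee_pos: [512.2, -10.4, 337.7]
eef_rot: [0.708, 0.013, -0.01, -0.706]
contact_force: [0.1, 1.0, -2.4]
opening: 0.608
```

Request:
move_arm(moves=[0,0,0.02,-2,39,0,1,0,0,0.04,-3,78,0,1,0,0,0.05,-5,113,0,1,0,0,0.055,-6,136,0,1,0,0,0.055,-6,145,0,1])

```text
time_s: 3.88
ee_pos: [504.2, 139.1, 336.0]
eef_rot: [-0.705, -0.035, 0.034, 0.707]
contact_force: [0.6, 0.2, -1.6]
opening: 0.613
```

```bash
python3 - <<'E'
from look import *
s,f=still();print(s["time_s"],s["ee_pos"],s["dq"],s["opening"]);
x=Ro.from_quat(s["eef_rot"]).as_matrix();print(x)
pickle.dump((s,f),open("w3.pkl","wb"));cv2.imwrite("pics/w3.png",f["img"][:,:,::-1])
E
```

```text
4.1333 [505.9 132.2 334.6] [ 0.  0.  0. -0. -0. -0. -0.] 0.6072874199168515
[[ 1.  -0.  -0.1]
 [ 0.1 -0.   1. ]
 [-0.  -1.  -0. ]]
```

View pics/w3.png

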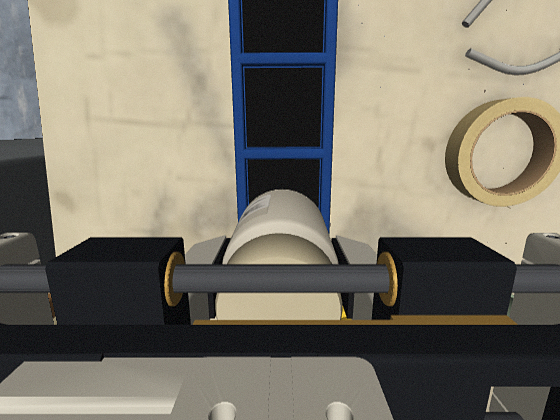

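```bash
python3 - <<'E'
from look import *
s,f=pickle.load(open("w3.pkl","rb"));h=cv2.cvtColor(f["img"],cv2.COLOR_RGB2HSV)
b=((h[...,0]>100)&(h[...,0]<125)&(h[...,1]>120)&(h[...,2]>50))
P=cloud(f,s)
# divider bars: rows of blue in the inner columns
col=b[:190,262:310].mean(1);r=np.flatnonzero(col>.5);g=np.split(r,np.flatnonzero(np.diff(r)>1)+1)
for k in g: print("bar rows",k[0],k[-1],"at z20",on_z(f,[(286,k[0]),(286,k[-1])],20,s),"depth",np.nanmedian(P[k[0]:k[-1]+1,270:300,2]))
for v in(30,100,180):
    c=np.flatnonzero(b[v,200:360])+200;i=np.split(c,np.flatnonzero(np.diff(c)>3)+1)
    e=[(k[0],v) for k in i]+[(k[-1],v) for k in i];print(v,sorted(x[0] for x in e),on_z(f,sorted(e),20,s)[:,:2].tolist())
for v,u in((100,284),(25,284)):print("floor",np.nanmedian(P[v-8:v+8,u-8:u+8],axis=(0,1)))
E
```

```text
bar rows 52 63 at z20 [[499.2 265.3  20. ]
 [500.  256.5  20. ]] depth 19.38415957310019
bar rows 66 67 at z20 [[500.2 254.   20. ]
 [500.3 253.2  20. ]] depth 9.718106419340188
bar rows 147 158 at z20 [[506.8 183.3  20. ]
 [507.7 173.   20. ]] depth 19.03418660207629
30 [np.int64(230), np.int64(242), np.int64(323), np.int64(336)] [[449.2102431191369, 278.42534482362163], [459.58156573700205, 279.3292911390691], [529.5552533770845, 285.4280752046203], [540.7802900642515, 286.406429743187]]
100 [np.int64(233), np.int64(245), np.int64(321), np.int64(333)] [[454.52864587836945, 221.23184537578385], [465.47823388922507, 222.18986719274773], [534.793224270961, 228.25450386789092], [545.7325833071607, 229.21163071228813]]
180 [np.int64(236), np.int64(247), np.int64(319), np.int64(330)] [[460.9652877133222, 147.484296524034], [471.6856305538896, 148.42689816776283], [541.8221197163004, 154.59375038070564], [552.5323734760759, 155.53546492741907]]
floor [500.6 226.5  10. ]
floor [494.9 289.7  10. ]
```

Request:
move_arm(moves=[0,0,0,2,2,-25,1,0,0,0,2,2,-60,1,0,0,0,2,2,-85,1,0,0,0,2,2,-97,1,0,0,0,2,2,-103,1])

```text
time_s: 4.6
ee_pos: [507.2, 134.5, 229.7]
eef_rot: [0.707, 0.03, -0.033, -0.706]
contact_force: [0.1, -0.2, -2.0]
opening: 0.61
```

Request:
move_arm(moves=[0,0,0,0,0,-3,1,0,0,0,0,0,-6,1,0,0,0,0,0,-6,1,0,0,0,0,0,-6,0.5,0,0,0,0,0,-6,0])

```text
time_s: 5.02
ee_pos: [508.3, 136.5, 226.8]
eef_rot: [-0.706, -0.033, 0.031, 0.706]
contact_force: [-0.5, -0.5, 0.3]
opening: 0.645
```

Request:
move_arm(moves=[0,0,0,0,0,0,0,0,0,0,0,0,0,0,0,0,0,0,0,0,0,0,0,0,0,0,0,0,0,0,0,0,0,10,0])

```text
time_s: 5.43
ee_pos: [507.0, 135.9, 234.7]
eef_rot: [0.707, 0.031, -0.033, -0.706]
contact_force: [0.4, -0.1, -0.8]
opening: 0.976
```

Request:
move_arm(moves=[0,0,0,0,0,30,0,0,0,0,0,0,65,0,0,0,0,0,-10,85,0,0,0,0,0,-45,90,0,0,0,-0.015,1,-85,90,0])

```text
time_s: 5.85
ee_pos: [509.3, 53.7, 329.1]
eef_rot: [-0.706, -0.031, 0.027, 0.707]
contact_force: [1.2, -1.7, 0.3]
opening: 1.002
```

Request:
move_arm(moves=[0,0,-0.02,1,-40,0,0,0,0,-0.04,2,-80,0,0,0,0,-0.06,4,-120,0,0,0,0,-0.08,6,-160,0,0,0,0,-0.08,8,-200,0,0])

```text
time_s: 6.27
ee_pos: [516.4, -150.6, 326.7]
eef_rot: [0.707, -0.001, 0.002, -0.707]
contact_force: [0.9, -0.3, 0.2]
opening: 0.997
```

Request:
move_arm(moves=[0,0,0,0,-40,0,0,0,0,0,0,-80,0,0,0,0,0,0,-115,0,0,0,0,0,0,-138,-5,0,0,0,0,0,-148,-15,0])

```text
time_s: 6.68
ee_pos: [516.2, -301.9, 311.9]
eef_rot: [0.708, -0.003, 0.004, -0.706]
contact_force: [0.6, -0.6, -0.1]
opening: 1.001
```

```bash
python3 - <<'E'
from look import *
s,f=still();print(s["time_s"],s["ee_pos"],s["opening"]);
pickle.dump((s,f),open("w4.pkl","wb"));cv2.imwrite("pics/w4.png",f["img"][:,:,::-1])
g=grab_frame("top");pickle.dump(g,open("t4.pkl","wb"));cv2.imwrite("pics/t4.png",g["img"][:,:,::-1])
P=cloud(g);m=(np.hypot(P[...,0]-507,P[...,1]-134)<45)&(P[...,2]>95);A=P[m];print("cream top",A.mean(0),m.sum())
P=cloud(f,s)
for n,xy,h in(("orange",(517,-208),71),("green",(516,-299),106)):
    m=(np.hypot(P[...,0]-xy[0],P[...,1]-xy[1])<38)&(abs(P[...,2]-h)<5);print(n,P[m].mean(0),P[m].min(0),P[m].max(0),m.sum())
E
```

```text
6.9333 [ 517.2 -293.9  310.9] 0.9994718920601486
cream top [503.7 136.6 103.3] 343
orange [ 520.9 -208.1   70.7] [ 497.8 -231.3   67.4] [ 543.7 -185.1   73.1] 3741
green [ 518.4 -296.4  104.3] [ 497.2 -312.7  101. ] [ 539.7 -278.6  107. ] 2705
```

View pics/t4.png

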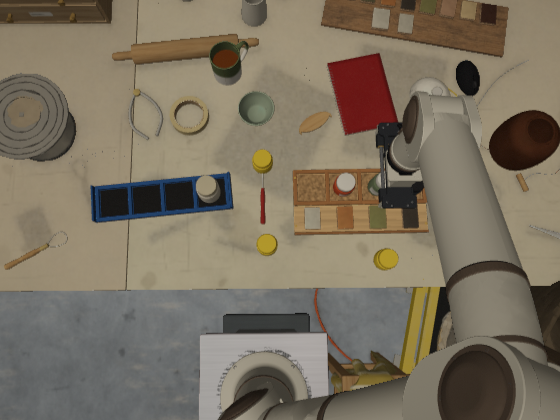

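Request:
move_arm(moves=[0,0,0,0,-2,-25,0,0,0,0,0,-2,-55,0,0,0,0,0,-2,-73,0,0,0,0,0,-2,-82,0,0,0,0,0,-2,-85,0.2])

```text
time_s: 7.45
ee_pos: [516.5, -297.1, 224.5]
eef_rot: [-0.706, 0.001, 0.0, 0.708]
contact_force: [-0.3, 0.2, -0.6]
opening: 0.966
```

Request:
move_arm(moves=[0,0,0,0,0,0,0.6,0,0,0,0,0,0,1,0,0,0,0,0,0,1,0,0,0,0,0,0,1,0,0,0,0,0,0,1])

```text
time_s: 7.87
ee_pos: [517.0, -299.0, 226.7]
eef_rot: [0.707, -0.001, 0.002, -0.707]
contact_force: [0.9, 0.5, -0.0]
opening: 0.613
```

Request:
move_arm(moves=[0,0,0,0,0,0,1,0,0,0,0,0,0,1,0,0,0,0,0,0,1,0,0,0,0,0,0,1,0,0,0,0,0,15,1])

```text
time_s: 8.28
ee_pos: [515.1, -298.3, 238.5]
eef_rot: [-0.706, 0.003, 0.0, 0.708]
contact_force: [-0.1, -0.3, -3.0]
opening: 0.517
```

Request:
move_arm(moves=[0,0,0,0,0,30,1,0,0,0,0,0,65,1,0,0,0,0,15,95,1,0,0,0,-2,50,105,1,0,0,0,-4,90,106,1])

```text
time_s: 8.7
ee_pos: [513.1, -210.3, 350.1]
eef_rot: [0.708, -0.002, 0.005, -0.706]
contact_force: [2.0, 1.7, -4.0]
opening: 0.517
```

Request:
move_arm(moves=[0,0,0.02,-2,40,0,1,0,0,0.04,-4,80,0,1,0,0,0.06,-6,120,0,1,0,0,0.08,-8,160,0,1,0,0,0.095,-10,200,0,1])

```text
time_s: 9.12
ee_pos: [501.4, -7.1, 346.9]
eef_rot: [0.707, 0.032, -0.033, -0.706]
contact_force: [1.1, -0.5, -3.2]
opening: 0.514
```

Request:
move_arm(moves=[0,0,0,-2,40,0,1,0,0,0,-4,80,0,1,0,0,0,-6,120,0,1,0,0,0,-8,160,0,1,0,0,0,-10,200,0,1])

```text
time_s: 9.53
ee_pos: [491.6, 192.6, 346.9]
eef_rot: [0.707, 0.032, -0.033, -0.706]
contact_force: [1.6, -0.4, -2.4]
opening: 0.513
```

Request:
move_arm(moves=[0,0,0,0,38,0,1,0,0,0,0,72,0,1,0,0,0,0,97,0,1,0,0,0,0,108,0,1,0,0,0,0,112,0,1])

```text
time_s: 9.95
ee_pos: [491.3, 305.6, 346.9]
eef_rot: [-0.706, -0.033, 0.034, 0.707]
contact_force: [-0.5, 0.1, -1.8]
opening: 0.517
```

```bash
python3 - <<'E'
from look import *
s,f=still();print(s["time_s"],s["ee_pos"],s["opening"],s["contact_force"]);
pickle.dump((s,f),open("w5.pkl","wb"));cv2.imwrite("pics/w5.png",f["img"][:,:,::-1])
E
```

```text
10.2 [493.3 301.  346.4] 0.5123603255249222 [-0.7 -0.5 -3.4]
```

View pics/w5.png

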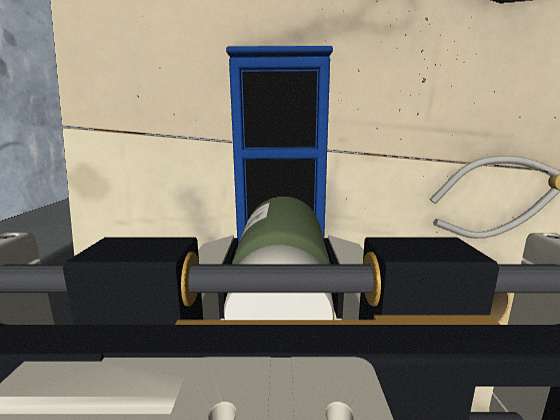

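Request:
move_arm(moves=[0,0,0,0,0,-30,1,0,0,0,0,0,-68,1,0,0,0,0,0,-95,1,0,0,0,0,0,-108,1,0,0,0,0,0,-114,1])

```text
time_s: 10.67
ee_pos: [492.4, 301.4, 230.5]
eef_rot: [0.707, 0.03, -0.033, -0.706]
contact_force: [0.4, 0.0, -2.6]
opening: 0.514
```

Request:
move_arm(moves=[0,0,0,0,0,-3,1,0,0,0,0,0,-6,1,0,0,0,0,0,-6,1,0,0,0,0,0,-6,0.5,0,0,0,0,0,-6,0])

```text
time_s: 11.08
ee_pos: [493.2, 303.7, 228.1]
eef_rot: [-0.706, -0.033, 0.031, 0.707]
contact_force: [-0.6, -0.2, 0.4]
opening: 0.553
```

Request:
move_arm(moves=[0,0,0,0,0,0,0,0,0,0,0,0,0,0,0,0,0,0,0,0,0,0,0,0,0,0,0,0,0,0,0,0,0,4,0])

```text
time_s: 11.5
ee_pos: [492.5, 303.1, 230.4]
eef_rot: [0.707, 0.032, -0.032, -0.706]
contact_force: [-0.5, -0.4, -0.6]
opening: 0.898
```

Request:
move_arm(moves=[0,0,0,0,0,25,0,0,0,0,0,0,60,0,0,0,0,0,-5,90,0,0,0,0,1,-40,95,0,0,0,0,2,-80,95,0])

```text
time_s: 11.92
ee_pos: [494.8, 226.4, 329.3]
eef_rot: [-0.705, -0.036, 0.032, 0.708]
contact_force: [1.6, -0.3, -1.3]
opening: 1.001
```

Request:
move_arm(moves=[0,0,-0.02,2,-40,0,0,0,0,-0.04,4,-80,0,0,0,0,-0.06,6,-120,0,0,0,0,-0.08,8,-160,0,0,0,0,-0.095,10,-200,0,0])

```text
time_s: 12.33
ee_pos: [504.4, 21.4, 326.2]
eef_rot: [0.707, -0.001, 0.002, -0.707]
contact_force: [1.1, -0.2, 0.1]
opening: 0.998
```

Request:
move_arm(moves=[0,0,0,2,-40,0,0,0,0,0,4,-80,0,0,0,0,0,7,-120,0,0,0,0,0,10,-160,0,0,0,0,0,13,-195,0,0])

```text
time_s: 12.75
ee_pos: [517.3, -174.8, 326.1]
eef_rot: [0.707, -0.002, 0.002, -0.707]
contact_force: [-0.3, 1.0, -0.0]
opening: 1.002
```

Request:
move_arm(moves=[0,0,0,1,-22,-5,0,0,0,0,1,-33,-30,0,0,0,0,1,-35,-65,0,0,0,0,1,-35,-90,0,0,0,0,1,-35,-105,0])

```text
time_s: 13.17
ee_pos: [517.4, -207.1, 218.2]
eef_rot: [-0.707, 0.003, -0.001, 0.708]
contact_force: [-0.4, -0.3, 0.6]
opening: 0.999
```

Request:
move_arm(moves=[0,0,0,0,0,-7,0,0,0,0,0,0,-12,0,0,0,0,0,0,-13,0.3,0,0,0,0,0,-13,0.6,0,0,0,0,0,-13,1])

```text
time_s: 13.58
ee_pos: [519.5, -206.7, 209.1]
eef_rot: [0.707, -0.001, 0.002, -0.707]
contact_force: [-0.0, 0.2, -0.2]
opening: 0.828
```

Request:
move_arm(moves=[0,0,0,0,0,0,1,0,0,0,0,0,0,1,0,0,0,0,0,0,1,0,0,0,0,0,0,1,0,0,0,0,0,0,1])

```text
time_s: 14.0
ee_pos: [519.1, -206.8, 208.2]
eef_rot: [0.707, -0.001, 0.002, -0.707]
contact_force: [0.4, 0.1, 3.2]
opening: 0.563
```

Request:
move_arm(moves=[0,0,0,0,0,0,1,0,0,0,0,0,0,1,0,0,0,0,0,0,1,0,0,0,0,0,5,1,0,0,0,0,0,15,1])

```text
time_s: 14.42
ee_pos: [517.6, -206.5, 221.7]
eef_rot: [-0.707, 0.003, -0.0, 0.708]
contact_force: [-0.2, 0.1, -1.8]
opening: 0.556
```

Request:
move_arm(moves=[0,0,0,0,0,30,1,0,0,0,0,0,65,1,0,0,0,0,10,95,1,0,0,0,-1,45,104,1,0,0,0,-3,85,104,1])

```text
time_s: 14.83
ee_pos: [516.8, -123.6, 330.1]
eef_rot: [0.708, -0.002, 0.006, -0.706]
contact_force: [0.9, 0.7, -0.4]
opening: 0.559
```

Request:
move_arm(moves=[0,0,0.02,-2,40,0,1,0,0,0.04,-4,80,0,1,0,0,0.06,-6,120,0,1,0,0,0.08,-8,160,0,1,0,0,0.095,-10,200,0,1])

```text
time_s: 15.25
ee_pos: [504.9, 79.9, 327.2]
eef_rot: [0.707, 0.032, -0.033, -0.706]
contact_force: [1.0, 0.7, -1.4]
opening: 0.561
```

Request:
move_arm(moves=[0,0,0,-2,40,0,1,0,0,0,-4,80,0,1,0,0,0,-6,113,0,1,0,0,0,-6,134,0,1,0,0,0,-6,141,0,1])

```text
time_s: 15.67
ee_pos: [498.1, 224.0, 327.6]
eef_rot: [-0.705, -0.034, 0.034, 0.707]
contact_force: [0.7, -0.4, -1.1]
opening: 0.558
```

```bash
python3 - <<'E'
from look import *
s,f=still();print(s["time_s"],s["ee_pos"],s["opening"],s["contact_force"]);
pickle.dump((s,f),open("w6.pkl","wb"));cv2.imwrite("pics/w6.png",f["img"][:,:,::-1])
P=cloud(f,s);print(np.nanmax(P[:225,200:360,2]))
m=(np.hypot(P[...,0]-492,P[...,1]-302)<40)&(abs(P[...,2]-106)<5);print("green",P[m].mean(0),P[m].min(0),P[m].max(0),m.sum())
E
```

```text
15.9167 [500.  217.3 326.4] 0.5565634618016414 [ 0.3 -0.7 -1.5]
168.02387012470916
green [493.6 302.4 104.5] [472.1 280.5 101.1] [515.1 323.4 107.4] 3821
```

View pics/w6.png

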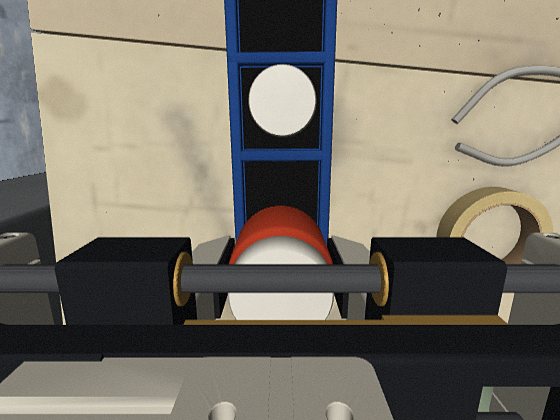

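Request:
move_arm(moves=[0,0,0,0,0,-30,1,0,0,0,0,0,-66,1,0,0,0,0,0,-93,1,0,0,0,0,0,-106,1,0,0,0,0,0,-112,1])

```text
time_s: 16.38
ee_pos: [499.3, 217.3, 212.6]
eef_rot: [0.707, 0.03, -0.033, -0.706]
contact_force: [-0.1, -0.3, -1.3]
opening: 0.559
```

Request:
move_arm(moves=[0,0,0,0,0,-3,1,0,0,0,0,0,-6,1,0,0,0,0,0,-6,1,0,0,0,0,0,-6,0.5,0,0,0,0,0,-6,0])

```text
time_s: 16.8
ee_pos: [500.3, 219.6, 209.9]
eef_rot: [-0.706, -0.033, 0.031, 0.707]
contact_force: [0.2, -0.8, -0.7]
opening: 0.593
```

Request:
move_arm(moves=[0,0,0,0,0,0,0,0,0,0,0,0,0,0,0,0,0,0,0,0,0,0,0,0,0,0,0,0,0,0,0,0,0,4,0])

```text
time_s: 17.22
ee_pos: [499.5, 219.1, 212.4]
eef_rot: [0.707, 0.032, -0.033, -0.706]
contact_force: [0.5, -0.0, -1.0]
opening: 0.94
```

Request:
move_arm(moves=[0,0,0,0,0,30,0,0,0,0,0,0,68,0,0,0,0,0,-3,100,0,0,0,0,0,-38,112,0,0,0,0,0,-78,112,0])

```text
time_s: 17.63
ee_pos: [500.5, 144.6, 329.1]
eef_rot: [-0.705, -0.037, 0.032, 0.707]
contact_force: [1.2, -0.7, 0.4]
opening: 0.998
```

Request:
move_arm(moves=[0,0,-0.02,2,-40,0,0,0,0,-0.04,4,-80,0,0,0,0,-0.06,6,-120,0,0,0,0,-0.08,8,-160,0,0,0,0,-0.095,10,-200,0,0])

```text
time_s: 18.05
ee_pos: [509.4, -60.6, 325.3]
eef_rot: [0.707, -0.001, 0.002, -0.707]
contact_force: [1.1, -0.5, 0.2]
opening: 1.001
```

Request:
move_arm(moves=[0,0,0,2,-40,0,0,0,0,0,4,-80,0,0,0,0,0,6,-120,0,0,0,0,0,8,-160,0,0,0,0,0,8,-200,0,0])

```text
time_s: 18.47
ee_pos: [517.6, -260.7, 325.2]
eef_rot: [0.707, -0.001, 0.002, -0.707]
contact_force: [0.9, 0.6, 0.7]
opening: 1.002
```

Request:
move_arm(moves=[0,0,0,0,-38,0,0,0,0,0,0,-75,0,0,0,0,0,0,-103,0,0,0,0,0,0,-115,0,0,0,0,0,0,-119,0,0])

```text
time_s: 18.88
ee_pos: [516.7, -380.9, 324.4]
eef_rot: [0.707, -0.003, 0.003, -0.707]
contact_force: [-1.0, 0.5, -0.0]
opening: 0.999
```

```bash
python3 - <<'E'
from look import *
s,f=still();print(s["time_s"],s["ee_pos"],s["opening"]);
pickle.dump((s,f),open("w7.pkl","wb"));cv2.imwrite("pics/w7.png",f["img"][:,:,::-1])
P=cloud(f,s)
m=(np.hypot(P[...,0]-517,P[...,1]+379)<42)&(abs(P[...,2]-82)<6);A=P[m];print("navy",A.mean(0),A.min(0),A.max(0),m.sum())
g=grab_frame("top");pickle.dump(g,open("t7.pkl","wb"));cv2.imwrite("pics/t7.png",g["img"][:,:,::-1])
E
```

```text
19.0833 [ 518.4 -375.1  324.9] 0.9994029518409775
navy [ 518.7 -377.6   80.8] [ 493.3 -404.1   76. ] [ 543.5 -353.6   83.2] 3175
```

View pics/w7.png

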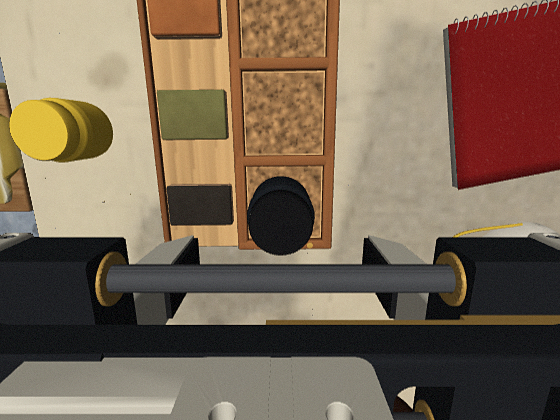

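Request:
move_arm(moves=[0,0,0,1,-1,-30,0,0,0,0,1,-1,-66,0,0,0,0,1,-1,-94,0,0,0,0,1,-1,-108,0,0,0,0,1,-1,-115,0])

```text
time_s: 19.6
ee_pos: [518.2, -377.0, 207.5]
eef_rot: [-0.706, 0.002, 0.0, 0.708]
contact_force: [0.3, 0.5, 0.2]
opening: 0.999
```

Request:
move_arm(moves=[0,0,0,0,0,0,0.3,0,0,0,0,0,0,0.6,0,0,0,0,0,0,1,0,0,0,0,0,0,1,0,0,0,0,0,0,1])

```text
time_s: 20.02
ee_pos: [519.2, -379.1, 211.3]
eef_rot: [0.708, -0.001, 0.002, -0.707]
contact_force: [0.1, 0.6, 0.1]
opening: 0.689
```

Request:
move_arm(moves=[0,0,0,0,0,0,1,0,0,0,0,0,0,1,0,0,0,0,0,0,1,0,0,0,0,0,5,1,0,0,0,0,0,15,1])

```text
time_s: 20.43
ee_pos: [517.8, -378.4, 223.6]
eef_rot: [-0.706, 0.002, -0.001, 0.708]
contact_force: [-1.2, -0.2, -2.1]
opening: 0.612
```

Request:
move_arm(moves=[0,0,0,0,0,30,1,0,0,0,0,0,65,1,0,0,0,0,10,95,1,0,0,0,0,45,105,1,0,0,0,0,85,105,1])

```text
time_s: 20.85
ee_pos: [519.4, -296.1, 333.8]
eef_rot: [0.709, -0.001, 0.006, -0.705]
contact_force: [1.5, 1.1, -2.8]
opening: 0.61
```

Request:
move_arm(moves=[0,0,0,-2,40,0,1,0,0,0,-4,80,0,1,0,0,0,-6,120,0,1,0,0,0,-8,160,0,1,0,0,0,-10,200,0,1])

```text
time_s: 21.27
ee_pos: [508.0, -91.8, 330.3]
eef_rot: [0.707, -0.001, 0.001, -0.707]
contact_force: [1.4, -0.5, -3.0]
opening: 0.61
```

Request:
move_arm(moves=[0,0,0.02,-2,40,0,1,0,0,0.04,-4,80,0,1,0,0,0.06,-6,120,0,1,0,0,0.08,-8,160,0,1,0,0,0.095,-10,200,0,1])

```text
time_s: 21.68
ee_pos: [498.0, 108.1, 330.3]
eef_rot: [0.707, 0.033, -0.032, -0.706]
contact_force: [1.4, 0.0, -1.8]
opening: 0.611
```

Request:
move_arm(moves=[0,0,0,-2,40,0,1,0,0,0,-4,80,0,1,0,0,0,-6,120,0,1,0,0,0,-8,160,0,1,0,0,0,-10,200,0,1])

```text
time_s: 22.1
ee_pos: [488.1, 308.1, 330.2]
eef_rot: [0.706, 0.032, -0.032, -0.706]
contact_force: [1.3, -0.7, -1.4]
opening: 0.609
```

Request:
move_arm(moves=[0,0,0,-2,35,0,1,0,0,0,-4,60,0,1,0,0,0,-4,74,0,1,0,0,0,-4,79,0,1,0,0,0,-4,81,0,1])

```text
time_s: 22.52
ee_pos: [484.0, 388.3, 329.9]
eef_rot: [-0.706, -0.033, 0.033, 0.706]
contact_force: [0.7, -0.3, -0.9]
opening: 0.61
```

```bash
python3 - <<'E'
from look import *
s,f=still();print(s["time_s"],s["ee_pos"],s["opening"],s["contact_force"]);
pickle.dump((s,f),open("w8.pkl","wb"));cv2.imwrite("pics/w8.png",f["img"][:,:,::-1])
h=cv2.cvtColor(f["img"],cv2.COLOR_RGB2HSV)
b=((h[...,0]>100)&(h[...,0]<125)&(h[...,1]>120)&(h[...,2]>50))
for v in(180,200):
    c=np.flatnonzero(b[v,200:360])+200;print(v,c.min(),c.max(),on_z(f,[(c.min(),v),(c.max(),v)],20,s))
P=cloud(f,s);r=np.flatnonzero(b[:200,275:290].mean(1)>.5);print("cheek rows",r.min(),r.max(),np.nanmedian(P[r,282],axis=0),P[r[0],282],P[r[-1],282])
E
```

```text
22.7167 [485.4 385.5 329.5] 0.6093888828152247 [-0.1 -0.6 -3.1]
180 232 327 [[437.6 401.4  20. ]
 [528.5 409.4  20. ]]
200 233 326 [[439.5 381.7  20. ]
 [530.  389.7  20. ]]
cheek rows 144 161 [483.  432.1  20.7] [482.5 438.7   6.5] [483.8 423.7  20. ]
```

View pics/w8.png

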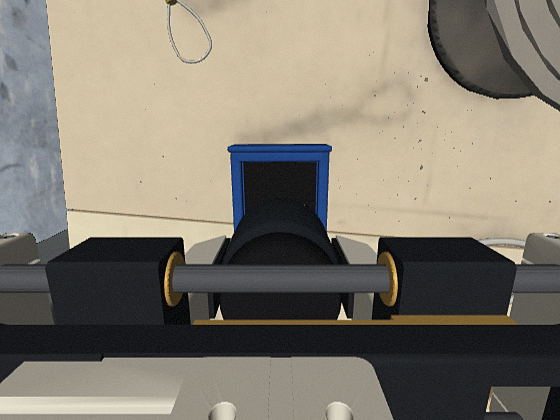

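Request:
move_arm(moves=[0,0,0,0,0,-30,1,0,0,0,0,0,-67,1,0,0,0,0,0,-94,1,0,0,0,0,0,-107,1,0,0,0,0,0,-113,1])

```text
time_s: 23.18
ee_pos: [484.6, 385.4, 214.4]
eef_rot: [0.707, 0.031, -0.033, -0.705]
contact_force: [-0.9, -0.3, -2.4]
opening: 0.61
```

Request:
move_arm(moves=[0,0,0,0,0,-3,1,0,0,0,0,0,-6,1,0,0,0,0,0,-6,1,0,0,0,0,0,-6,0.5,0,0,0,0,0,-6,0])

```text
time_s: 23.6
ee_pos: [485.2, 387.8, 212.2]
eef_rot: [-0.706, -0.033, 0.031, 0.707]
contact_force: [-0.2, 1.3, 0.6]
opening: 0.646
```

Request:
move_arm(moves=[0,0,0,0,0,0,0,0,0,0,0,0,0,0,0,0,0,0,0,0,0,0,0,0,0,0,0,0,0,0,0,0,0,4,0])

```text
time_s: 24.02
ee_pos: [484.5, 387.0, 214.3]
eef_rot: [0.707, 0.032, -0.032, -0.706]
contact_force: [-0.1, -0.5, 0.1]
opening: 0.977
```

Request:
move_arm(moves=[0,0,0,0,0,25,0,0,0,0,0,0,60,0,0,0,0,0,0,98,0,0,0,0,0,0,138,0,0,0,0,0,-20,170,0])

```text
time_s: 24.43
ee_pos: [483.2, 371.0, 388.6]
eef_rot: [-0.704, -0.035, 0.033, 0.708]
contact_force: [1.4, 0.9, 1.3]
opening: 1.001
```

Request:
move_arm(moves=[0,0,0,0,-40,15,0,0,0,0,0,-80,25,0,0,0,0,0,-120,30,0,0,0,0,0,-150,30,0,0,0,0,0,-165,30,0])

```text
time_s: 24.85
ee_pos: [485.1, 197.8, 415.0]
eef_rot: [0.708, 0.031, -0.03, -0.705]
contact_force: [-0.5, -0.2, -0.2]
opening: 1.0
```

```bash
python3 - <<'E'
from look import *
s,f=still();print(s["time_s"],s["ee_pos"],s["opening"],s["contact_force"])
cv2.imwrite("pics/w9.png",f["img"][:,:,::-1]);P=cloud(f,s)
a=np.deg2rad(5.3)
for n,o,h in(("cream",-126,104),("orange",-42,71),("green",42,106),("navy",126,82)):
    c=np.array([496-o*np.sin(a),260+o*np.cos(a)])
    m=(np.hypot(P[...,0]-c[0],P[...,1]-c[1])<40)&(abs(P[...,2]-h)<6);A=P[m]
    if m.sum()>50:print(n,"pocket",c,"seen",(A.min(0)+A.max(0))/2,A.max(0)-A.min(0),"z med",np.median(A[:,2]),"floor",m.sum())
E
```

```text
25.1 [484.5 203.3 415.2] 1.0025403757243059 [0.1 0.7 0.5]
cream pocket [507.6 134.5] seen [507.8 147.7 101.8] [49.6 28.6  7.6] z med 102.70426581084627 floor 935
orange pocket [499.9 218.2] seen [501.3 218.1  69.4] [45.9 46.4  7.8] z med 70.5547562149379 floor 1446
green pocket [492.1 301.8] seen [493.5 302.1 104.2] [42.8 42.9  7.9] z med 104.55038810877787 floor 1880
navy pocket [484.4 385.5] seen [485.7 375.3  79.8] [50.1 25.6  7.6] z med 81.1901327353471 floor 1275
```

View pics/w9.png

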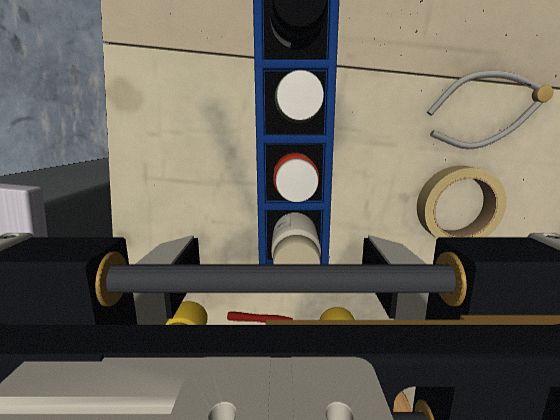

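```bash
python3 - <<'E'
from look import *
g=grab_frame("side");cv2.imwrite("pics/s10.png",cv2.resize(g["img"][150:330,180:400,::-1],None,fx=3,fy=3,interpolation=2))
E
```

```text
(no output)
```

View pics/s10.png

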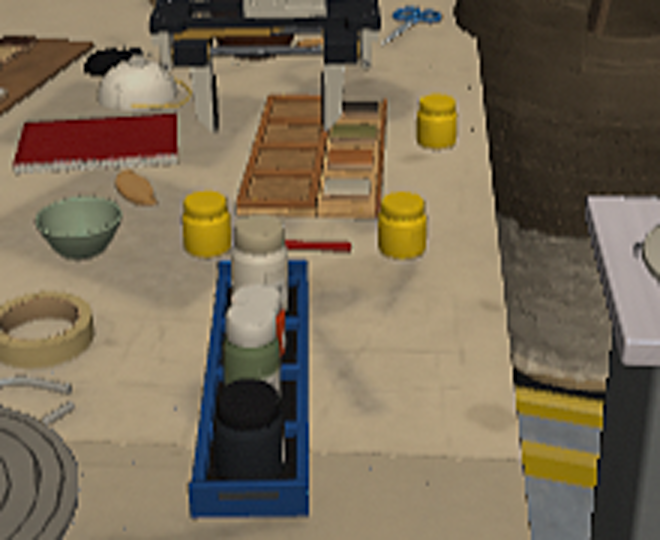

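The side view shows all four pots upright in the caddy: navy at crop pixel (248, 430), green (252, 350), orange behind it (270, 320) and cream (260, 250). The rack is empty, the tiles are in place, and the gripper is clear of everything.

```bash
python3 -c "
from bench import sign_off;print(sign_off())"
```

```text
the job is handed in; nothing more can be done
None
```

All four pots now stand upright in the blue caddy in reverse order. From left to right the caddy holds navy, green, orange and cream; the rack held cream, orange, green and navy. I handed the job in at about 25 s of robot time, with the gripper open and touching nothing.

**Last checks:**
- **Positions:** The final wrist view put orange and green within about 2 mm of their pocket centres. Navy and cream were only partly visible in that view. Before lowering navy, a close look put its pocket within about 1 mm of the target. After cream was released, the top view put it within about 3 mm of its pocket.
- **Heights:** The measured top heights (103, 71, 105 and 81 mm for cream, orange, green and navy) match pots standing on the pocket floors.
- **Untouched items:** In the final side view the rack was empty and the tiles were in place. The yellow look-alike pots appeared not to have moved.

**Disagreements:**
- The top and wrist cameras differed by about 3–4 mm in x, so I aimed between them.
- My first attempts to triangulate the cap heights from the top and wrist views came out 7 mm too high to 23 mm too low. I used the depth readings instead, which agreed with the stated sizes to 1–3 mm.

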